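# Find the loaded objective case by its weight and present it

## Robot

A 6-joint arm with a two-finger parallel gripper is mounted at the origin on a cart in front of the work surface, level with it; the furniture and walls round the work are solid. World frame = base frame: x ahead of the robot, y to its left, z up, the work surface at z = 0. Lengths are in m, angles in rad, forces in N, time in s.
With the tool pointing down it reaches from about 0.3 to 0.75 m from the base axis. Payload 8.5 kg.
Tool frame: the origin (TCP) lies on the mounting face of the last link; the fingertips stand 166 mm ahead of it and the grasp point (between the pads) lies 147 mm ahead of it; z points along the fingers, y is the line along which they close (so a half turn about z gives the same grasp; the last joint's range is limited). The gripper opens to 88 mm and grips with 3 to 60 N. Pads are 18 mm wide; open, the fingers measure 123 mm over their backs; the gripper's body (75 mm by 187 mm) begins 45 mm behind the grasp point.
Start: joints at [1.041, 0.381, 1.297, -0, 1.464, -0.215], TCP at [0.17, 0.523, 0.405] pointing down, gripper open.
Joint ranges: [-3.11, 3.11], [-0.89, 2.33], [0.22, 2.48], [-1.42, 4.56], [0.17, 2.85], [-2.88, 2.88]. Speed limits (rad/s): [2.39, 2.39, 3.14, 3.14, 3.14, 3.14].

## Interface

Orientations are given as a unit quaternion [w, x, y, z].
In Python, from workcell import get_state, snapshot, calibration, close_job gives the robot as it stands.
- The arm moves only by the shell command python3 -m handwheel 'ROWS' [FORCE]. ROWS is JSON, a list of rows, each a list of 7 numbers: the turn, a rotation vector about the tool's x, y, z in rad, then the shift along the tool's x, y, z in mm, then the finger opening in mm, from 0 to 88.1. A call has 1 to 20 rows; each row is the pose to reach, as a shift and turn from the pose commanded when the call began, along the tool's axes at that moment; what a row does not reach only later rows make up. A row lasts 1/10 s, in which the tool goes at most 50 mm and 8.59 degrees, less where a joint would pass 70% of its speed; a pose out of reach is approached as far as the arm can. A call with a gripper value outside its range is refused whole. The fingers move at their own pace and stop on an object; FORCE is the grip in N (left out, the last holds). Time passes only in rows, so rows that repeat a pose let the fingers close. It gives the time, the measured TCP pose, the force, the opening and the grip force at its end, in the units of the state.
- get_state(): the state, without advancing time (a new reading comes with each control period).
- snapshot(name): name is "scene" or "top" or "wrist"; returns (picture, depth): 480x640x3 uint8, red, green, blue; 480x640 float32, m along the optical axis (not along the pixel's ray), 0 where there is no reading.
- calibration(name): a dict with "camera_matrix" (3x3 intrinsics, pixels), "k1" (the pictures are not rectified: a ray, as slopes to the right and down, at radius r is drawn at 1 + k1 r^2 times it, then the intrinsics apply), "R" (3x3) and "t" (3): a world point X has camera coordinates R X + t; the wrist camera has in their place "mount" (4x4, takes a point from camera to tool coordinates, whose origin is the TCP and whose axes are the flange's). Camera axes: x right, y down, z forward; pixel columns grow to the right and rows downward; lengths in m; the calibration is good to about 2 mm. A picture is of the moment at which its call begins: read the wrist's pose just before it. calibration takes no time and is no camera call.
- close_job(): hands the job in; it is judged then, once.
The state is a dict: "clock": time; "joint_pos": joint angles; "joint_velocities": joint speeds; "tau": joint torques, N m; "eef_pos": TCP position; "ee_rot": TCP orientation; "contact_force": force on the tool from outside, world axes, zero at the start; "moment": the same for the moment, N m; "opening": finger opening in m; "grip_force": force on a finger pad.
Only numpy, scipy, OpenCV 4.12 (cv2) and the standard library are available. Lean on these libraries where they do the work, as an engineer would, in place of code of your own. Each camera call takes 0.05 s, during which the arm holds its last target. There are 200 camera calls.

## Task

One of the two identical closed objective cases holds a heavy lens, the other is empty: lift them in turn and feel which is heavier. Seat the lighter case flat in the round pocket of the aluminium holder, lowering it in rather than dropping it, and let it go. Then pick up the heavier case and finish while still holding it, upright and still, over the middle of the lens-tissue booklet with its base about 10 cm above it; keep both cases upright throughout and leave the bottles and the loupe alone.

Things in the scene. Friction and masses are not known exactly. Their poses are not given: they have to be found in the camera images.
- case_1_center (a point): centre of one of two identical round screw-lid cases, white lower half and black lid, standing upright on the bench: 46 mm tall, 38 mm in diameter over the lid (upper 24 mm), 36 mm below it. Grasp it across the lid. This point lies on its axis, 23 mm above its underside; z points up; yaw does not matter.
- case_2_center (a point): centre of one of two identical round screw-lid cases, white lower half and black lid, standing upright on the bench: 46 mm tall, 38 mm in diameter over the lid (upper 24 mm), 36 mm below it. Grasp it across the lid. This point lies on its axis, 23 mm above its underside; z points up; yaw does not matter.
- case_1: the whole case round point case_1_center; origin at the centre of its underside. One of the two cases is empty (under 0.1 kg), the other loaded (0.3 to 0.55 kg); which is which changes from start to start and cannot be seen. The load has under 1 mm of play inside; the bottom edge is slightly chamfered.
- case_2: the whole case round point case_2_center; origin at the centre of its underside. One of the two cases is empty (under 0.1 kg), the other loaded (0.3 to 0.55 kg); which is which changes from start to start and cannot be seen. The load has under 1 mm of play inside; the bottom edge is slightly chamfered.
- holder: fixed square aluminium block, 80x80x16 mm, with small screws at its corners and one round pocket in the middle of its top; origin at the centre of its underside, z up.
- pocket (a point): centre of the flat floor of the holder's pocket. The floor is 4 mm above the bench; the pocket is 42 mm in diameter, 12 mm deep, its mouth 16 mm above the bench. A seated case stands on this floor, its centre 23 mm above this point.
- tissue: fixed flat pale-blue lens-tissue booklet lying on the bench, 71x100x9 mm; origin at the centre of its underside, z up.
- tissue_top (a point): centre of the booklet's top face, 9 mm above the bench.
- oil_bottle_foot (a point): small clear bottle with a black cap, 34 mm in diameter, 61 mm tall, on the bench behind the work; leave it standing where it is. This point is the centre of its underside.
- lens_fluid_foot (a point): small clear bottle with a white ribbed cap, 29 mm in diameter, 59 mm tall, on the bench behind the work; leave it standing where it is. This point is the centre of its underside.
- loupe_foot (a point): short black round loupe with a pale rim, 39 mm in diameter, 22 mm tall, on the bench behind the work; leave it standing where it is. This point is the centre of its underside.
Mind the look-alikes: they are no part of the job. What is shaped like the case_2 but purple or turquoise is not meant. What is shaped like the case_1 but orange is not meant.

How it is judged:
By the outcome, as a careful person would: the job done as asked, in the order asked, and still so for the second after the job is handed in, while the arm keeps its last pose, push and grip.
It also fails if it takes over 72 s, if anything falls off the work surface, if the arm or the gripper's body presses on something with over 40 N, if the wrist force passes 120 N, or if a joint passes its speed limit or range.

## Working session

There is one attempt and no reset: what is moved stays moved. The work goes in short steps, Python scripts to look and compute and a shell command to move; the robot and the scene stay as the last step left them, time stands still between calls to the robot, and variables do not carry over. Pictures are saved under pics/ and viewed, at most 10 in all, crops included, and the job is handed in when it is done.

```bash
mkdir -p pics; ls; python3 - <<'E'
from workcell import *
import cv2,numpy as np
s=get_state();print({k:np.round(v,3).tolist() for k,v in s.items()})
for n in("top","scene"):
    p,d=snapshot(n);cv2.imwrite(f"pics/{n}0.png",p[:,:,::-1]);np.save(f"{n}0.npy",d)
    print(n,calibration(n))
print(calibration("wrist"))
E
```

```text
pics
{'clock': 0.0, 'joint_pos': [1.041, 0.381, 1.298, 0.0, 1.464, -0.215], 'joint_velocities': [-0.0, -0.001, 0.001, -0.002, 0.001, -0.0], 'tau': [-0.0, -43.793, -22.455, 0.071, 0.035, -0.0], 'eef_pos': [0.17, 0.523, 0.404], 'ee_rot': [-0.0, 0.157, 0.988, -0.001], 'contact_force': [0.186, 0.532, 0.343], 'moment': [0.027, 0.039, 0.009], 'grip_force': 0.0, 'opening': 0.088}
top {'camera_matrix': array([[518.06544557,   0.        , 323.84887083],
       [  0.        , 518.06544557, 236.80988871],
       [  0.        ,   0.        ,   1.        ]]), 'k1': -0.07036145330319112, 'R': array([[ 0.02181658, -0.99968069,  0.01275   ],
       [-0.9969346 , -0.02271155, -0.07487052],
       [ 0.07513618, -0.0110775 , -0.99711175]]), 't': array([0.05998116, 0.54041728, 1.15060531])}
scene {'camera_matrix': array([[538.07380523,   0.        , 318.58717654],
       [  0.        , 538.07380523, 231.65198668],
       [  0.        ,   0.        ,   1.        ]]), 'k1': 0.0195354801902731, 'R': array([[ 0.59601061, -0.80292598,  0.00901214],
       [-0.59733919, -0.45084846, -0.66326583],
       [ 0.53661647,  0.38993017, -0.74832962]]), 't': array([-0.26453711,  0.41533367,  0.70884097])}
{'camera_matrix': array([[365.94946371,   0.        , 319.61464518],
       [  0.        , 365.94946371, 232.44213039],
       [  0.        ,   0.        ,   1.        ]]), 'k1': -0.012395879233966803, 'mount': array([[-7.91201151e-04, -9.51849079e-01, -3.06565987e-01,
         7.80504949e-02],
       [ 9.99999380e-01, -9.93278166e-04,  5.03155126e-04,
        -3.30071459e-05],
       [-7.83433045e-04, -3.06565398e-01,  9.51849275e-01,
         2.04413913e-02],
       [ 0.00000000e+00,  0.00000000e+00,  0.00000000e+00,
         1.00000000e+00]])}
```

View pics/top0.png

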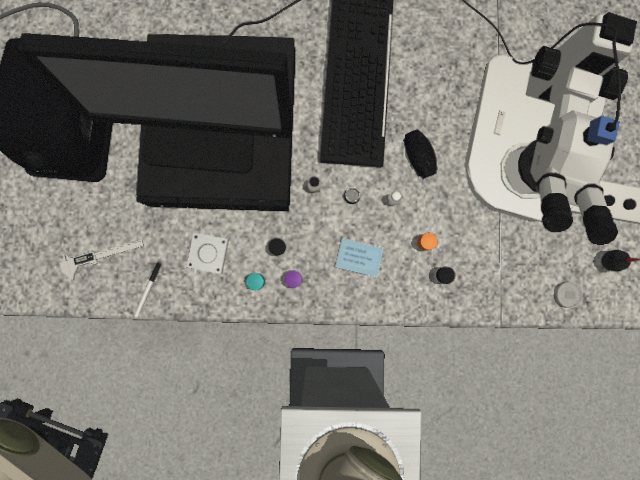

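View pics/scene0.png

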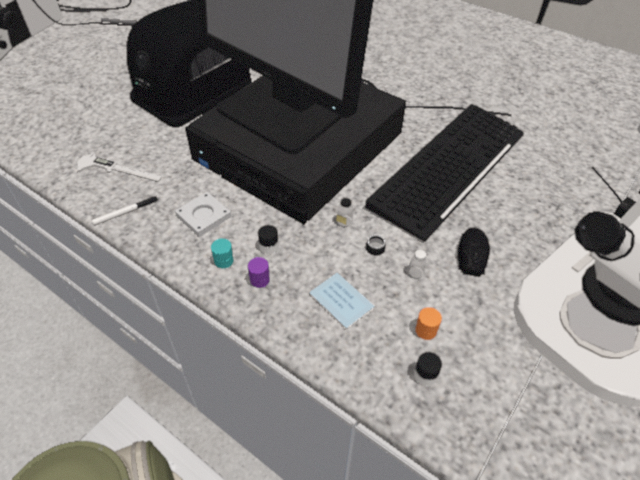

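Top view: holder at (208,253), booklet at (359,257). The candidates for the cases are the black-lidded (277,247) and (445,275), seen in the scene view at (268,237) and (429,366). The look-alikes are turquoise (255,281), purple (292,279) and orange (428,241). The black object at (616,260) is part of other equipment. I'll measure these points and make one crop to confirm the lids.

```bash
cat > h.py <<'E'
import cv2,numpy as np
from workcell import *
def ray(n,uv,st=None):
    c=calibration(n);x,y=cv2.undistortPoints(np.array([[uv]],float),c["camera_matrix"],np.array([c["k1"],0,0,0]))[0,0]
    v=np.array([x,y,1])
    if n!="wrist": return -c["R"].T@c["t"],c["R"].T@v
    from scipy.spatial.transform import Rotation as Ro
    w,a,b,d=st["ee_rot"];R=Ro.from_quat([a,b,d,w]).as_matrix();M=c["mount"]
    return R@M[:3,3]+st["eef_pos"],R@(M[:3,:3]@v)
def onz(n,uv,z,st=None):
    o,d=ray(n,uv,st);return o+d*(z-o[2])/d[2]
def tri(r1,r2):
    (a,u),(b,v)=r1,r2;s=np.linalg.lstsq(np.c_[u,-v],b-a,rcond=None)[0]
    p,q=a+u*s[0],b+v*s[1];return (p+q)/2,np.linalg.norm(p-q)
def blob(m,box):
    x0,y0,x1,y1=box;k=np.zeros(m.shape,np.uint8);k[y0:y1,x0:x1]=m[y0:y1,x0:x1]
    cs=cv2.findContours(k,cv2.RETR_EXTERNAL,cv2.CHAIN_APPROX_NONE)[0];return max(cs,key=cv2.contourArea)
E
python3 - <<'E'
from h import *
t=cv2.imread("pics/top0.png");s=cv2.imread("pics/scene0.png")
dark=lambda i:(i.max(2)<60).astype(np.uint8)*255
for nm,bt,bs in(("A",(260,232,294,262),(254,222,282,252)),("B",(428,260,462,290),(412,348,446,382))):
    r=[]
    for n,i,b in(("top",t,bt),("scene",s,bs)):
        c=blob(dark(i),b);(u,v),(w,h),_=cv2.minAreaRect(c)
        r.append((u,v));print(nm,n,np.round([u,v,w,h],1),onz(n,(u,v),.034).round(4))
    print(tri(ray("top",r[0]),ray("scene",r[1])))
hsv=cv2.cvtColor(t,cv2.COLOR_BGR2HSV)
b=cv2.inRange(hsv,(90,50,80),(110,255,255));c=blob(b,(325,230,395,285));(u,v),wh,a=cv2.minAreaRect(c)
bp=np.array([onz("top",p,.009)[:2] for p in cv2.boxPoints(((u,v),wh,a))]);print("tissue",bp.mean(0),np.linalg.norm(np.diff(bp,axis=0),axis=1))
g=cv2.inRange(t,(175,175,175),(255,255,255));cv2.imwrite("/tmp/g.png",g)
print("holder approx",onz("top",(207.5,253),.016))
for n,i,z,ps in(("top",t,.04,[(255,281),(292,279),(428,240)]),("top",t,.055,[(313,183),(352,196),(396,198)])):
    for p in ps: print(p,onz(n,p,z).round(3))
cr=[cv2.resize(q,None,fx=f,fy=f,interpolation=3) for q,f in((s[205:285,220:300],4),(s[320:400,380:460],4),(t[215:295,180:300],4),(t[220:300,400:480],4))]
cv2.imwrite("pics/crop0.png",np.vstack([np.hstack([cr[0],cr[1]]),np.hstack([cr[2],cr[3]])[:, :640]])[:600])
E
```

```text
A top [276.5 246.5  16.5  15.7] [0.5138 0.1772 0.034 ]
A scene [267.5 235.5  19.   17. ] [0.514  0.1739 0.034 ]
(array([0.51483366, 0.17644195, 0.03137446]), np.float64(0.0025161372766134074))
B top [444.5 275.   16.   17. ] [ 0.4584 -0.1994  0.034 ]
B scene [428.3 365.6  23.1  25.6] [ 0.4583 -0.2042  0.034 ]
(array([ 0.45950961, -0.20215326,  0.02955756]), np.float64(0.0038620140682152425))
tissue [ 0.49540846 -0.00968707] [0.04754762 0.08077656 0.04756459]
holder approx [0.4965027  0.33445348 0.016     ]
(255, 281) [0.436 0.222 0.04 ]
(292, 279) [0.442 0.14  0.04 ]
(428, 240) [ 0.536 -0.16   0.04 ]
(313, 183) [0.655 0.099 0.055]
(352, 196) [0.628 0.012 0.055]
(396, 198) [ 0.626 -0.085  0.055]
```

View pics/crop0.png

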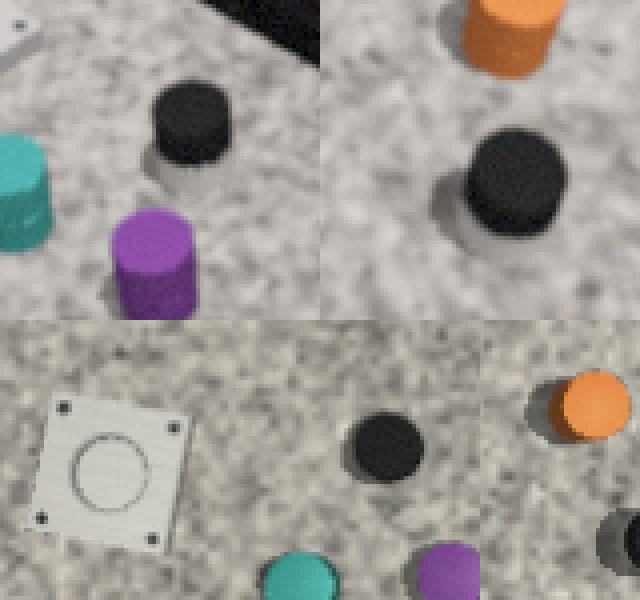

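Both crops confirm white bottoms with black lids at A (0.515,0.176) and B (0.459,-0.202). The coloured cases and the orange one are look-alikes. Next I go above A for a wrist view.

```bash
python3 -m handwheel '[[0,0,-0.1,-40,-20,10,88],[0,0,-0.315,-435,-223,104,88],[0,0,-0.315,-435,-223,104,88],[0,0,-0.315,-435,-223,104,88],[0,0,-0.315,-435,-223,104,88],[0,0,-0.315,-435,-223,104,88],[0,0,-0.315,-435,-223,104,88],[0,0,-0.315,-435,-223,104,88],[0,0,-0.315,-435,-223,104,88],[0,0,-0.315,-435,-223,104,88],[0,0,-0.315,-435,-223,104,88],[0,0,-0.315,-435,-223,104,88],[0,0,-0.315,-435,-223,104,88],[0,0,-0.315,-435,-223,104,88],[0,0,-0.315,-435,-223,104,88],[0,0,-0.315,-435,-223,104,88]]' 
python3 - <<'E'
from h import *
s=get_state();p,d=snapshot("wrist");i=p[:,:,::-1].copy();cv2.imwrite("pics/w1.png",i)
print({k:np.round(s[k],4).tolist() for k in("clock","eef_pos","ee_rot","contact_force","joint_pos")})
E
```

```text
clock: 1.7
eef_pos: [0.5143, 0.177, 0.3011]
ee_rot: [0.0, -0.001, 1.0, 0.0]
contact_force: [-0.8, -0.3, -0.2]
opening: 0.0881
grip_force: 0.0
{'clock': 1.7, 'eef_pos': [0.5143, 0.177, 0.3011], 'ee_rot': [0.0002, -0.0008, 1.0, 0.0], 'contact_force': [-0.7987, -0.2503, -0.2261], 'joint_pos': [0.1137, 0.468, 1.4776, 0.0, 1.1956, -1.4586]}
```

View pics/w1.png

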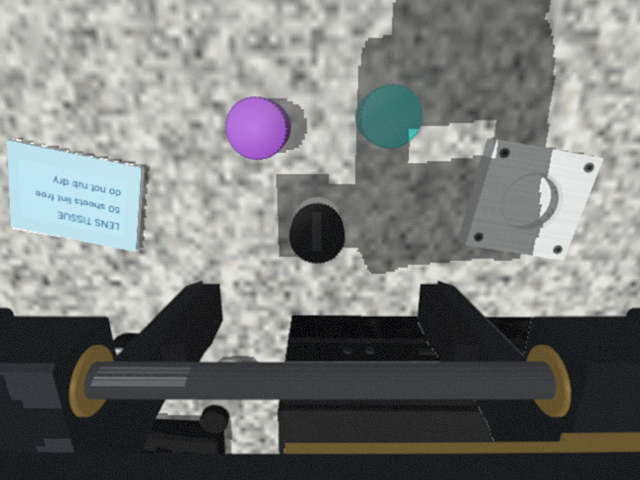

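Wrist view: case A lid at about (317,233), the whole booklet at (8–145,140–250), the holder with screws at about (504,153),(588,168),(557,250),(478,237), and the pocket at about (530,200). Measure those.

```bash
python3 - <<'E'
from h import *
st=get_state();st["eef_pos"]=np.array(st["eef_pos"])
i=cv2.imread("pics/w1.png")
O=lambda uv,z:onz("wrist",uv,z,st)[:2]
c=blob((i.max(2)<45).astype(np.uint8)*255,(280,190,360,275));x,y,w,h=cv2.boundingRect(c);print("lid box",x,y,w,h)
bt=O((x+w/2,y+h-.5),.046);l=O((x,233),.04);r=O((x+w,233),.04);print("A",bt[0]-.019,(l[1]+r[1])/2,"diam",l[1]-r[1])
sc=[]
for u,v in((504,153),(588,168),(557,250),(478,237)):
    g=i[v-9:v+10,u-9:u+10].max(2);m=blob((g<g.min()+35).astype(np.uint8)*255,(0,0,19,19));M=cv2.moments(m)
    p=(u-9+M["m10"]/M["m00"],v-9+M["m01"]/M["m00"]) if M["m00"]>0 else (u,v);sc.append(O(p,.016));print(np.round(p,1),sc[-1].round(4))
sc=np.array(sc);print("holder",sc.mean(0),np.linalg.norm(np.diff(sc,axis=0),axis=1))
hsv=cv2.cvtColor(i,cv2.COLOR_BGR2HSV);c=blob(cv2.inRange(hsv,(85,25,120),(115,255,255)),(0,120,160,270))
bp=cv2.boxPoints(cv2.minAreaRect(c));q=cv2.approxPolyDP(cv2.convexHull(c),6,True)[:,0];bp=np.array([O(map(float,p),.009) if 0 else O((float(p[0]),float(p[1])),.009) for p in q]);print("tissue",q.tolist(),bp.round(4).tolist(),bp.mean(0),np.linalg.norm(np.diff(bp,axis=0),axis=1))
E
```

```text
lid box 290 204 54 59
A 0.5148955666861662 0.1746298138754453 diam -0.03732070657808356
[504.3 152.6] [0.4619 0.308 ]
[589.  167.4] [0.4722 0.3714]
[557.6 249.4] [0.5355 0.3611]
[478.1 236.7] [0.5251 0.2976]
holder [0.49869714 0.33451514] [0.06420456 0.06414892 0.06431535]
tissue [[7, 140], [140, 167], [135, 251], [11, 226]] [[0.4534, -0.0509], [0.4732, 0.0436], [0.5395, 0.0297], [0.5187, -0.0648]] [ 0.49620265 -0.01061571] [0.09663361 0.06780024 0.09679028]
```

```bash
python3 -m handwheel '[[0,0,0,0,-2,30,88],[0,0,0,0,-2,60,88],[0,0,0,0,-2,80,88],[0,0,0,0,-2,100,88],[0,0,0,0,-2,110,88],[0,0,0,0,-2,118,88],[0,0,0,0,-2,120,88],[0,0,0,0,-2,120,88],[0,0,0,0,-2,120,88],[0,0,0,0,-2,120,30],[0,0,0,0,-2,120,30],[0,0,0,0,-2,120,30],[0,0,0,0,-2,120,30],[0,0,0,0,-2,120,30],[0,0,0,0,-2,120,30],[0,0,0,0,-2,120,30],[0,0,0,0,-2,120,30],[0,0,0,0,-2,120,30]]' 30
python3 -m handwheel '[[0,0,0,0,0,-4,30],[0,0,0,0,0,-10,30],[0,0,0,0,0,-20,30],[0,0,0,0,0,-35,30],[0,0,0,0,0,-50,30],[0,0,0,0,0,-60,30],[0,0,0,0,0,-65,30],[0,0,0,0,0,-65,30],[0,0,0,0,0,-65,30],[0,0,0,0,0,-65,30],[0,0,0,0,0,-65,30]]'
python3 -c "
from h import *
s=get_state();print(s['contact_force'],s['moment'],s['tau'],s['opening'])
s=get_state();print(s['contact_force'])
p,d=snapshot('wrist');cv2.imwrite('pics/w2.png',p[:,:,::-1])"
```

```text
clock: 3.55
eef_pos: [0.5149, 0.1742, 0.1807]
ee_rot: [-0.0, -0.0, 1.0, 0.0]
contact_force: [-0.5, -0.2, 0.5]
opening: 0.0366
grip_force: 30.0
clock: 4.65
eef_pos: [0.5148, 0.1742, 0.2453]
ee_rot: [-0.0, -0.0, 1.0, -0.0]
contact_force: [-0.1, -0.4, -0.7]
opening: 0.0367
grip_force: 30.0
[-0.13996884 -0.41777819 -0.66902692] [ 0.06336083  0.00127751 -0.0022084 ] [ 6.74296825e-03 -4.67445195e+01 -1.70766985e+01 -5.91498683e-03
  8.04635533e-02 -1.50514888e-04] 0.03670887866113466
[-0.13996884 -0.41777819 -0.66902692]
```

View pics/w2.png

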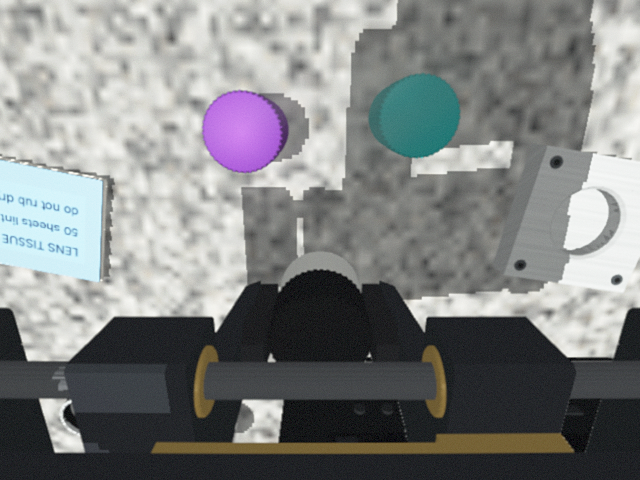

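Case A is held upright, with its white base at (320,265). It adds only about 0.7–1.2 N, so it seems to be the empty one. I'll set it back, lift B to compare as asked, and then return.

```bash
python3 -m handwheel '[[0,0,0,0,0,15,30],[0,0,0,0,0,35,30],[0,0,0,0,0,50,30],[0,0,0,0,0,58,30],[0,0,0,0,0,62,30],[0,0,0,0,0,64,30],[0,0,0,0,0,65,30],[0,0,0,0,0,65,30],[0,0,0,0,0,65,30],[0,0,0,0,0,65,60],[0,0,0,0,0,65,88],[0,0,0,0,0,65,88],[0,0,0,0,0,65,88],[0,0,0,0,0,65,88],[0,0,0,0,0,40,88],[0,0,0,0,0,0,88],[0,0,0,0,0,-45,88],[0,0,0,0,0,-55,88],[0,0,0,0,0,-55,88]]'
python3 -m handwheel '[[0,0,0,55,-376,0,88],[0,0,0,55,-376,0,88],[0,0,0,55,-376,0,88],[0,0,0,55,-376,0,88],[0,0,0,55,-376,0,88],[0,0,0,55,-376,0,88],[0,0,0,55,-376,0,88],[0,0,0,55,-376,0,88],[0,0,0,55,-376,0,88],[0,0,0,55,-376,0,88],[0,0,0,55,-376,0,88]]'
python3 - <<'E'
from h import *
st=get_state();p,d=snapshot("wrist");i=p[:,:,::-1].copy();cv2.imwrite("pics/w3.png",i)
print(st["clock"],st["eef_pos"],st["contact_force"])
O=lambda uv,z:onz("wrist",uv,z,st)[:2]
c=blob((i.max(2)<45).astype(np.uint8)*255,(250,170,400,280));x,y,w,h=cv2.boundingRect(c);print("lid box",x,y,w,h)
bt=O((x+w/2,y+h-.5),.046);l=O((x,233),.04);r=O((x+w,233),.04);print("B",bt[0]-.019,(l[1]+r[1])/2,"diam",l[1]-r[1])
E
```

```text
clock: 6.6
eef_pos: [0.5148, 0.1743, 0.3021]
ee_rot: [0.002, -0.0, 1.0, 0.0]
contact_force: [-0.1, -0.3, 0.3]
opening: 0.0884
grip_force: 0.0
clock: 7.7
eef_pos: [0.46, -0.2007, 0.2998]
ee_rot: [-0.001, -0.001, 1.0, 0.001]
contact_force: [-0.4, 0.5, 0.2]
opening: 0.0879
grip_force: 0.0
7.7 [ 0.45998862 -0.20070957  0.29983939] [-0.36705527  0.50424753  0.20223869]
lid box 289 204 56 59
B 0.45941312920640104 -0.2025428855445887 diam -0.03851133334282217
```

View pics/w3.png

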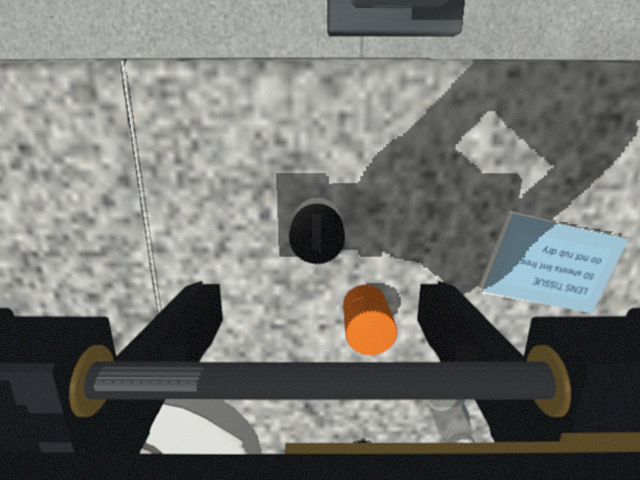

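B's lid is at (317,233), giving (0.4594,-0.2020). The orange look-alike at (370,320) is 58 mm or more clear of the fingers' path. Descend, grip and lift.

```bash
python3 -m handwheel '[[0,0,0,0,-1.5,30,88],[0,0,0,0,-1.5,60,88],[0,0,0,0,-1.5,80,88],[0,0,0,0,-1.5,100,88],[0,0,0,0,-1.5,110,88],[0,0,0,0,-1.5,118,88],[0,0,0,0,-1.5,120,88],[0,0,0,0,-1.5,120,88],[0,0,0,0,-1.5,120,88],[0,0,0,0,-1.5,120,30],[0,0,0,0,-1.5,120,30],[0,0,0,0,-1.5,120,30],[0,0,0,0,-1.5,120,30],[0,0,0,0,-1.5,120,30],[0,0,0,0,-1.5,120,30],[0,0,0,0,-1.5,120,30],[0,0,0,0,-1.5,120,30],[0,0,0,0,-1.5,120,30]]' 40
python3 -m handwheel '[[0,0,0,0,0,-4,30],[0,0,0,0,0,-10,30],[0,0,0,0,0,-20,30],[0,0,0,0,0,-35,30],[0,0,0,0,0,-50,30],[0,0,0,0,0,-60,30],[0,0,0,0,0,-65,30],[0,0,0,0,0,-65,30],[0,0,0,0,0,-65,30],[0,0,0,0,0,-65,30],[0,0,0,0,0,-65,30]]'
```

```text
clock: 9.55
eef_pos: [0.4599, -0.2032, 0.1808]
ee_rot: [-0.0, -0.0, 1.0, 0.0]
contact_force: [0.0, 0.7, 0.5]
opening: 0.037
grip_force: 40.0
clock: 10.65
eef_pos: [0.4599, -0.2033, 0.2453]
ee_rot: [-0.0, -0.0, 1.0, 0.0]
contact_force: [-0.1, -0.5, -4.1]
opening: 0.0361
grip_force: 40.0
```

B weighs about 4 N and A about 0.7–1 N, so B is heavy and A is light. Set B back and return to A.

```bash
python3 -m handwheel '[[0,0,0,0,0,15,30],[0,0,0,0,0,35,30],[0,0,0,0,0,50,30],[0,0,0,0,0,58,30],[0,0,0,0,0,62,30],[0,0,0,0,0,64,30],[0,0,0,0,0,65,30],[0,0,0,0,0,65,30],[0,0,0,0,0,65,30],[0,0,0,0,0,65,60],[0,0,0,0,0,65,88],[0,0,0,0,0,65,88],[0,0,0,0,0,65,88],[0,0,0,0,0,65,88],[0,0,0,0,0,40,88],[0,0,0,0,0,0,88],[0,0,0,0,0,-45,88],[0,0,0,0,0,-55,88],[0,0,0,0,0,-55,88]]'
python3 -m handwheel '[[0,0,0,-55,377.5,0,88],[0,0,0,-55,377.5,0,88],[0,0,0,-55,377.5,0,88],[0,0,0,-55,377.5,0,88],[0,0,0,-55,377.5,0,88],[0,0,0,-55,377.5,0,88],[0,0,0,-55,377.5,0,88],[0,0,0,-55,377.5,0,88],[0,0,0,-55,377.5,0,88],[0,0,0,-55,377.5,0,88],[0,0,0,-55,377.5,0,88],[0,0,0,-55,377.5,0,88]]'
python3 - <<'E'
from h import *
st=get_state();p,d=snapshot("wrist");i=p[:,:,::-1].copy();cv2.imwrite("pics/w4.png",i)
print(st["clock"],st["eef_pos"],st["contact_force"])
O=lambda uv,z:onz("wrist",uv,z,st)[:2]
c=blob((i.max(2)<45).astype(np.uint8)*255,(250,170,360,275));x,y,w,h=cv2.boundingRect(c);print("lid box",x,y,w,h)
bt=O((x+w/2,y+h-.5),.046);l=O((x,233),.04);r=O((x+w,233),.04);print("A",bt[0]-.019,(l[1]+r[1])/2,"diam",l[1]-r[1])
E
```

```text
clock: 12.55
eef_pos: [0.4599, -0.2032, 0.302]
ee_rot: [0.001, -0.0, 1.0, -0.001]
contact_force: [-0.6, -0.3, 0.6]
opening: 0.0882
grip_force: 0.0
clock: 13.75
eef_pos: [0.5149, 0.1731, 0.3003]
ee_rot: [-0.0, 0.001, 1.0, -0.0]
contact_force: [0.1, 0.2, 0.8]
opening: 0.088
grip_force: 0.0
13.75 [0.5149314  0.17309722 0.30029916] [0.13732015 0.20997087 0.76131981]
lid box 294 204 55 59
A 0.5147165266501358 0.17394420952705142 diam -0.03789694905203675
```

```bash
python3 -m handwheel '[[0,0,0,0,1,30,88],[0,0,0,0,1,60,88],[0,0,0,0,1,80,88],[0,0,0,0,1,100,88],[0,0,0,0,1,110,88],[0,0,0,0,1,115,88],[0,0,0,0,1,117,88],[0,0,0,0,1,117,88],[0,0,0,0,1,117,88],[0,0,0,0,1,117,30],[0,0,0,0,1,117,30],[0,0,0,0,1,117,30],[0,0,0,0,1,117,30],[0,0,0,0,1,117,30],[0,0,0,0,1,117,30],[0,0,0,0,1,117,30],[0,0,0,0,1,117,30],[0,0,0,0,1,117,30]]' 20
python3 -m handwheel '[[0,0,0,0,0,-4,30],[0,0,0,0,0,-10,30],[0,0,0,0,0,-20,30],[0,0,0,0,0,-35,30],[0,0,0,0,0,-50,30],[0,0,0,5,50,-60,30],[0,0,0,5,80,-60,30],[0,0,0,10,110,-60,30],[0,0,0,16,120,-60,30],[0,0,0,16,120,-60,30],[0,0,0,16,120,-60,30],[0,0,0,16,120,-60,30]]'
python3 - <<'E'
from h import *
st=get_state();p,d=snapshot("wrist");i=p[:,:,::-1].copy();cv2.imwrite("pics/w5.png",i)
print(st["clock"],st["eef_pos"],st["contact_force"],st["joint_pos"])
for q in((.4619,.308),(.4722,.3714),(.5355,.3611),(.5251,.2976)): # predicted screw pixels
    from scipy.spatial.transform import Rotation as Ro
    c=calibration("wrist");w,a,b,e=st["ee_rot"];R=Ro.from_quat([a,b,e,w]).as_matrix();M=c["mount"]
    X=M[:3,:3].T@(R.T@(np.array([*q,.016])-st["eef_pos"])-M[:3,3]);print((c["camera_matrix"]@X/X[2])[:2].round(1))
E
```

```text
clock: 15.6
eef_pos: [0.5149, 0.1752, 0.1837]
ee_rot: [-0.0, -0.0, 1.0, 0.0]
contact_force: [-0.9, -0.3, 0.3]
opening: 0.0367
grip_force: 20.0
clock: 16.8
eef_pos: [0.4992, 0.2941, 0.2439]
ee_rot: [0.0, 0.001, 1.0, -0.0]
contact_force: [-1.1, -0.1, -0.2]
opening: 0.0366
grip_force: 20.0
16.8 [0.49919709 0.29407988 0.24391113] [-1.12971851 -0.07194588 -0.16925895] [ 3.28186052e-01  5.90378936e-01  1.44142097e+00 -2.65513069e-04
  1.10986602e+00 -1.24137464e+00]
[344.6 189.2]
[453.1 206.5]
[425.9 303.5]
[326.1 288.9]
```

View pics/w5.png

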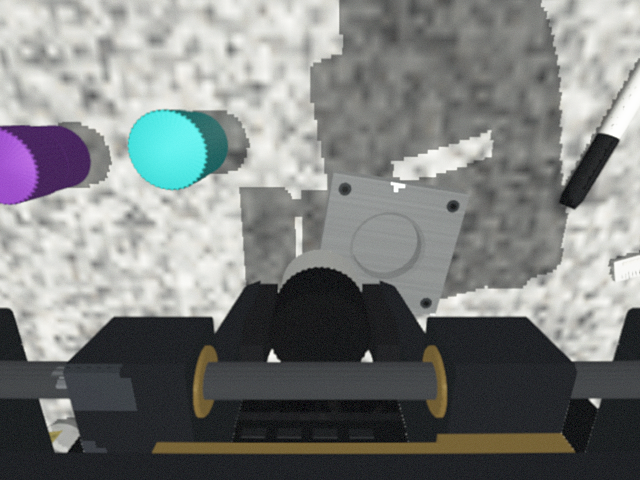

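The screws at (345,189), (453,206) and (426,303) match the predicted pixels to 1 px. The held case's white base edge is at about (320,250). I move over the pocket, checking the base's x in the hand first.

```bash
python3 -c "
from h import *
st=get_state();i=cv2.imread('pics/w5.png')
print(i[240:275:2,320].max(1).tolist())
for v in(248,250,252):print(v,onz('wrist',(320,v),.060,st)-st['eef_pos'])
"
python3 -m handwheel '[[0,0,0,0.5,20,0,30],[0,0,0,0.5,35,0,30],[0,0,0,0.5,40.4,10,30],[0,0,0,0.5,40.4,20,30],[0,0,0,0.5,40.4,30,30],[0,0,0,0.5,40.4,35,30],[0,0,0,0.5,40.4,35,30],[0,0,0,0.5,40.4,35,30]]'
python3 - <<'E'
from h import *
st=get_state();p,d=snapshot("wrist");i=p[:,:,::-1].copy();cv2.imwrite("pics/w6.png",i)
print(st["clock"],st["eef_pos"],st["contact_force"])
E
```

```text
[115, 121, 125, 126, 132, 151, 154, 154, 150, 152, 152, 153, 156, 138, 28, 23, 12, 14]
248 [-0.01768704 -0.00026201 -0.18387048]
250 [-0.0166716  -0.00026373 -0.18387048]
252 [-0.01565251 -0.00026545 -0.18387048]
clock: 17.65
eef_pos: [0.4985, 0.3354, 0.2088]
ee_rot: [0.0, 0.0, 1.0, -0.0]
contact_force: [0.0, 0.2, -0.3]
opening: 0.0367
grip_force: 20.0
17.65 [0.4984944  0.33539266 0.20877058] [ 0.00483933  0.17342343 -0.31367388]
```

View pics/w6.png

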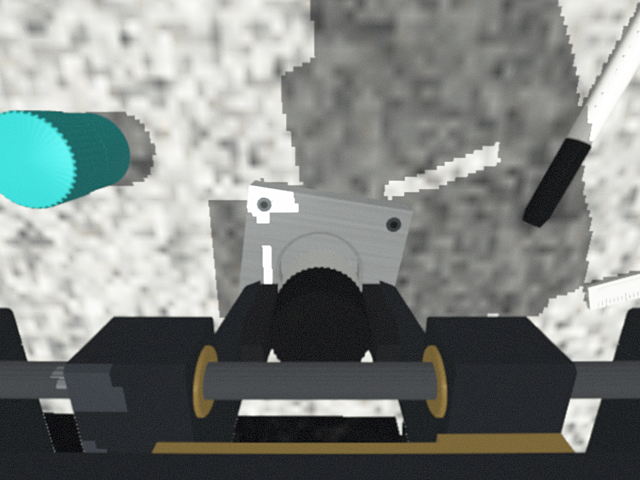

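The pocket rim (280–358, centre about 319) sits centred behind the held case (about 320). Lower slowly.

```bash
python3 -m handwheel '[[0,0,0,0,-0.7,4,30],[0,0,0,0,-0.7,8,30],[0,0,0,0,-0.7,11,30],[0,0,0,0,-0.7,13,30],[0,0,0,0,-0.7,15,30],[0,0,0,0,-0.7,17,30],[0,0,0,0,-0.7,18.5,30],[0,0,0,0,-0.7,19.5,30],[0,0,0,0,-0.7,20,30],[0,0,0,0,-0.7,20,30]]'
```

```text
clock: 18.7
eef_pos: [0.4983, 0.3349, 0.1887]
ee_rot: [-0.0, -0.0, 1.0, -0.0]
contact_force: [0.2, -0.5, -0.5]
opening: 0.037
grip_force: 20.0
```

```bash
python3 -m handwheel '[[0,0,0,0,0,0.5,30],[0,0,0,0,0,0.8,30],[0,0,0,0,0,1,30],[0,0,0,0,0,1.2,30],[0,0,0,0,0,1.2,30]]'
```

```text
clock: 19.2
eef_pos: [0.4983, 0.3349, 0.1877]
ee_rot: [0.0, -0.0, 1.0, 0.0]
contact_force: [-1.7, -1.4, 1.7]
opening: 0.0369
grip_force: 20.0
```

Contact came exactly at the expected height (0.1837 + 0.004 m). Release, retreat and check.

```bash
python3 -m handwheel '[[0,0,0,0,0,1,40],[0,0,0,0,0,1,50],[0,0,0,0,0,1,70],[0,0,0,0,0,1,88],[0,0,0,0,0,1,88],[0,0,0,0,0,1,88],[0,0,0,0,0,1,88],[0,0,0,0,0,-10,88],[0,0,0,0,0,-40,88],[0,0,0,0,0,-80,88],[0,0,0,0,0,-113,88],[0,0,0,0,0,-113,88],[0,0,0,0,0,-113,88]]'
python3 - <<'E'
from h import *
st=get_state();p,d=snapshot("wrist");i=p[:,:,::-1].copy();cv2.imwrite("pics/w7.png",i)
print(st["clock"],st["eef_pos"],st["contact_force"])
dd=d[200:270,285:355];o=calibration("wrist")
c=blob((i.max(2)<45).astype(np.uint8)*255,(250,170,400,275));x,y,w,h=cv2.boundingRect(c);print(x,y,w,h)
for u,v in((x+w/2,y+25),(x+8,y+35),(x+w-8,y+35),(x+w/2,y+h-8)):
    a,r=ray("wrist",(u,v),st);print((a+r*d[int(v),int(u)]).round(4))
E
```

```text
clock: 20.5
eef_pos: [0.4981, 0.3348, 0.3014]
ee_rot: [0.001, -0.0, 1.0, 0.0]
contact_force: [-0.3, -1.1, 0.3]
opening: 0.0882
grip_force: 0.0
20.5 [0.49809629 0.33483139 0.30141926] [-0.26727994 -1.05361179  0.26705804]
292 205 56 59
[0.4931 0.3348 0.05  ]
[0.4999 0.3215 0.0504]
[0.5001 0.3482 0.05  ]
[0.5114 0.3348 0.0503]
```

View pics/w7.png

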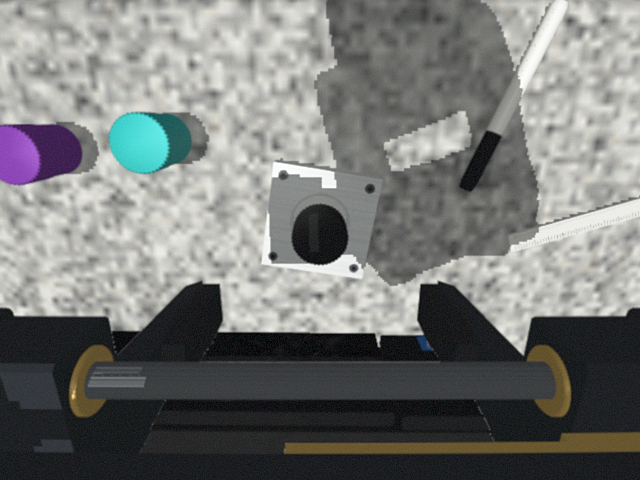

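The case is seated: its lid at (320,233) is level, with its top at 0.050 m (4 + 46 mm). Now B.

```bash
python3 -m handwheel '[[0,0,0,39,-537.5,0,88],[0,0,0,39,-537.5,0,88],[0,0,0,39,-537.5,0,88],[0,0,0,39,-537.5,0,88],[0,0,0,39,-537.5,0,88],[0,0,0,39,-537.5,0,88],[0,0,0,39,-537.5,0,88],[0,0,0,39,-537.5,0,88],[0,0,0,39,-537.5,0,88],[0,0,0,39,-537.5,0,88],[0,0,0,39,-537.5,0,88],[0,0,0,39,-537.5,0,88],[0,0,0,39,-537.5,0,88],[0,0,0,39,-537.5,0,88],[0,0,0,39,-537.5,0,88],[0,0,0,39,-537.5,0,88]]'
python3 - <<'E'
from h import *
st=get_state();p,d=snapshot("wrist");i=p[:,:,::-1].copy()
print(st["clock"],st["eef_pos"])
O=lambda uv,z:onz("wrist",uv,z,st)[:2]
c=blob((i.max(2)<45).astype(np.uint8)*255,(250,170,400,280));x,y,w,h=cv2.boundingRect(c);print("lid box",x,y,w,h)
bt=O((x+w/2,y+h-.5),.046);l=O((x,233),.04);r=O((x+w,233),.04);print("B",bt[0]-.019,(l[1]+r[1])/2,"diam",l[1]-r[1])
E
```

```text
clock: 22.15
eef_pos: [0.4596, -0.2016, 0.3005]
ee_rot: [-0.0, -0.001, 1.0, 0.0]
contact_force: [0.0, 0.5, -0.6]
opening: 0.088
grip_force: 0.0
22.15 [ 0.45958454 -0.20162044  0.30052651]
lid box 290 204 55 59
B 0.45965434666792193 -0.20343102705506688 diam -0.03793231594089885
```

```bash
python3 -m handwheel '[[0,0,0,0,-1.5,30,88],[0,0,0,0,-1.5,60,88],[0,0,0,0,-1.5,80,88],[0,0,0,0,-1.5,100,88],[0,0,0,0,-1.5,110,88],[0,0,0,0,-1.5,116,88],[0,0,0,0,-1.5,119,88],[0,0,0,0,-1.5,119,88],[0,0,0,0,-1.5,119,88],[0,0,0,0,-1.5,119,30],[0,0,0,0,-1.5,119,30],[0,0,0,0,-1.5,119,30],[0,0,0,0,-1.5,119,30],[0,0,0,0,-1.5,119,30],[0,0,0,0,-1.5,119,30],[0,0,0,0,-1.5,119,30],[0,0,0,0,-1.5,119,30],[0,0,0,0,-1.5,119,30]]' 40
python3 -m handwheel '[[0,0,0,0,0,-4,30],[0,0,0,0,0,-10,30],[0,0,0,0,0,-25,30],[0,0,0,0,0,-45,30],[0,0,0,0,0,-65,30],[0,0,0,0,0,-85,30],[0,0,0,0,5,-100,30],[0,0,0,-4,20,-109,30],[0,0,0,-8,45,-109,30],[0,0,0,-14,75,-109,30],[0,0,0,-20,105,-109,30],[0,0,0,-26,135,-109,30],[0,0,0,-31,162,-109,30],[0,0,0,-35,182,-109,30],[0,0,0,-36.6,192.5,-109,30],[0,0,0,-36.6,192.5,-109,30],[0,0,0,-36.6,192.5,-109,30],[0,0,0,-36.6,192.5,-109,30],[0,0,0,-36.6,192.5,-109,30],[0,0,0,-36.6,192.5,-109,30]]'
python3 - <<'E'
from h import *
p,_=snapshot("scene");q,_=snapshot("wrist")
cv2.imwrite("pics/end.png",np.hstack([cv2.resize(x[:,:,::-1],(400,300)) for x in(p,q)]))
s=get_state();print(s["clock"],s["eef_pos"],s["contact_force"],s["opening"])
E
```

```text
clock: 24.0
eef_pos: [0.4594, -0.204, 0.1816]
ee_rot: [-0.0, -0.0, 1.0, 0.0]
contact_force: [-0.4, 1.8, 0.9]
opening: 0.0362
grip_force: 40.0
clock: 26.0
eef_pos: [0.496, -0.0121, 0.2905]
ee_rot: [-0.0, 0.0, 1.0, -0.0]
contact_force: [-0.2, -0.0, -4.1]
opening: 0.0363
grip_force: 40.0
26.1 [ 0.49598613 -0.01193114  0.29054102] [-0.41317449  0.5748408  -3.98573227] 0.036734857484061884
```

View pics/end.png

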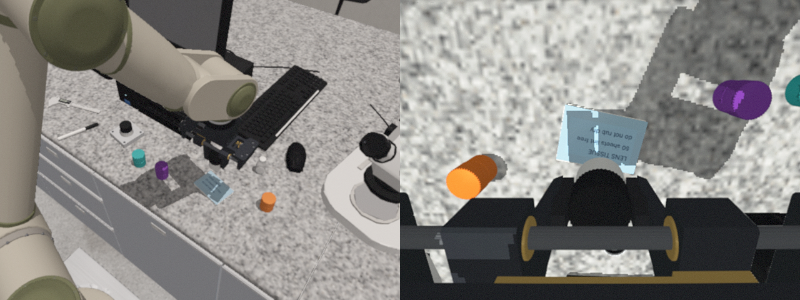

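The scene view shows the light case seated in the holder at (125,128). In the wrist view the heavy case is upright over the booklet. Settle and hand in.

```bash
python3 -m handwheel '[[0,0,0,0,1,0,30],[0,0,0,0,1,0,30],[0,0,0,0,1,0,30],[0,0,0,0,1,0,30],[0,0,0,0,1,0,30]]' && python3 -c "
from workcell import *
print(close_job())"
```

```text
clock: 26.6
eef_pos: [0.496, -0.0106, 0.2906]
ee_rot: [0.0, -0.0, 1.0, -0.0]
contact_force: [0.2, 0.2, -3.6]
opening: 0.0364
grip_force: 40.0
the job is handed in; nothing more can be done
None
```

The lighter case is seated in the holder's pocket. The heavier case (about 0.4 kg) is held upright and still over the middle of the booklet, its base about 10 cm above it. The job was handed in at 26.6 s.

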